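# Balance the gift carton display tray

## Robot

A 7-joint arm with a two-finger parallel gripper is mounted at the origin on a cart in front of the work surface, level with it; the furniture and walls round the work are solid. World frame = base frame: x ahead of the robot, y to its left, z up, the work surface at z = 0. Lengths are in m, angles in rad, forces in N, time in s.
With the tool pointing down it reaches from about 0.425 to 0.875 m from the base axis. Payload 8.4 kg.
Tool frame: the origin (TCP) lies midway between the tips of the shut fingers; the grasp point (between the pads) lies 19 mm behind it (r.tcp_to_grasp is the z of the grasp point in the tool frame, in m); z points along the fingers, y is the line along which they close (so a half turn about z gives the same grasp; the last joint's range is limited). The gripper opens to 87 mm and grips with 3 to 60 N. Pads are 19 mm wide; open, the fingers measure 117 mm over their backs; the gripper's body (75 mm by 190 mm) begins 51 mm behind the grasp point.
Start: joints at [-1.216, 0.333, 0.04, 1.465, -0.013, 1.343, -0.059], TCP at [0.285, 0.584, 0.223] pointing down, gripper open.
Joint ranges: [-2.58, 2.58], [-0.38, 2.09], [-1.3, 1.39], [0.25, 2.4], [-1.5, 4.64], [0.08, 2.09], [-2.65, 2.65]. Speed limits (rad/s): [2.22, 2.22, 2.79, 2.79, 3.14, 3.14, 3.14].

## Interface

Orientations are given as a unit quaternion [x, y, z, w].
In Python, from bench import get_obs, viewer, job_done, r gives the robot as it stands.
- The arm moves only by the shell command python3 -m pendant 'ROWS' [FORCE]. ROWS is a JSON object of lists of equal length, an entry for each row: "delta_pos": the shift along the world's x, y, z in m, a list of three; "twist": the turn, a rotation vector about the world's x, y, z in rad, a list of three; "jaw": the finger opening in m, from 0 to 0.087. In form: {"delta_pos": [[x, y, z], ...], "twist": [[rx, ry, rz], ...], "jaw": [jaw, ...]}. A call has 1 to 12 rows; each row is the pose to reach, as a shift and turn from the pose commanded when the call began; what a row does not reach only later rows make up. A row lasts 1/10 s, in which the tool goes at most 50 mm and 8.59 degrees, less where a joint would pass 70% of its speed; a pose out of reach is approached as far as the arm can. A call with a gripper value outside its range is refused whole. The fingers move at their own pace and stop on an object; FORCE is the grip in N (left out, the last holds). Time passes only in rows, so rows that repeat a pose let the fingers close. It gives the time, the measured TCP pose, the force, the opening and the grip force at its end, in the units of the state.
- get_obs(): the state, without advancing time (a new reading comes with each control period).
- viewer.read_camera(name): name is "side" or "top"; returns the picture (480x640x3 uint8, red, green, blue); there is no depth.
- viewer.calibration(name): a dict with "fovy" (degrees; the focal length in pixels is half the picture's height over the tangent of half this angle, whatever the lens; pixels are square), "cx", "cy" (the principal point, pixels), "k1" (the pictures are not rectified: a ray, as slopes to the right and down, at radius r is drawn at 1 + k1 r^2 times it, then the intrinsics apply), "R" (3x3) and "t" (3): a world point X has camera coordinates R X + t. Camera axes: x right, y down, z forward; pixel columns grow to the right and rows downward; lengths in m; the calibration is good to about 2 mm. A picture is of the moment at which its call begins. calibration takes no time and is no camera call.
- job_done(): hands the job in; it is judged then, once.
The state is a dict: "clock": time; "qpos": joint angles; "joint_velocities": joint speeds; "effort": joint torques, N m; "tool_pos": TCP position; "tcp_rot": TCP orientation; "ft_force": force on the tool from outside, world axes, zero at the start; "ft_torque": the same for the moment, N m; "width": finger opening in m; "finger_force": force on a finger pad.
Only numpy, scipy, OpenCV 4.12 (cv2) and the standard library are available. Lean on these libraries where they do the work, as an engineer would, in place of code of your own. Each camera call takes 0.05 s, during which the arm holds its last target. There are 200 camera calls.

## Task

Load the display tray with the three gift cartons, one standing upright in each bay. The cartons look alike, but one holds a stone and is much heavier: find it by feeling the weight, and put it in the middle bay first, then a light one at each end, because the light tray stands on a narrow foot and must never tip. Set them down gently, leave the tray where it stands, and do not disturb the stapler, the candle and the tin.

Things in the scene. Friction and masses are not known exactly. Their poses are not given: they have to be found in the camera images.
- tray: light plywood tray (0.09 kg), loose, 80 (x) by 232 (y) mm, 47 mm high, 4 mm walls, three open bays in a row along its y (to the robot's left within 12 degrees). Its one foot, under the middle, is only 46 mm long in y (76 in x), 25 mm high: a light carton alone in an end bay tips it; with the heavy one in the middle a light one at an end does not. Origin: centre of the foot's underside, z up
- bay_left (a point): centre of the floor of the tray's left bay, 29 mm above the tray's underside, at +76 mm along the tray's own y. The bay is open at the top, 72 x 72 mm inside, walls 18 mm high; axes as the tray's
- bay_middle (a point): centre of the floor of the tray's middle bay, 29 mm above the tray's underside, at 0 mm along the tray's own y. The bay is open at the top, 72 x 72 mm inside, walls 18 mm high; axes as the tray's
- bay_right (a point): centre of the floor of the tray's right bay, 29 mm above the tray's underside, at -76 mm along the tray's own y. The bay is open at the top, 72 x 72 mm inside, walls 18 mm high; axes as the tray's
- carton_a: closed rigid cardboard gift carton, brown, pale paper tape over its top, 58 x 58 mm, 90 mm tall, upright on the counter between robot and tray; all three look alike. Origin: centre of its underside, z up, x and y square to its sides. One of the three (changes each time, not visible) holds a stone and weighs about 0.42 kg, the other two about 0.11 kg each.
- carton_b: closed rigid cardboard gift carton, brown, pale paper tape over its top, 58 x 58 mm, 90 mm tall, upright on the counter between robot and tray; all three look alike. Origin: centre of its underside, z up, x and y square to its sides. One of the three (changes each time, not visible) holds a stone and weighs about 0.42 kg, the other two about 0.11 kg each.
- carton_c: closed rigid cardboard gift carton, brown, pale paper tape over its top, 58 x 58 mm, 90 mm tall, upright on the counter between robot and tray; all three look alike. Origin: centre of its underside, z up, x and y square to its sides. One of the three (changes each time, not visible) holds a stone and weighs about 0.42 kg, the other two about 0.11 kg each.
- stapler: desk stapler, about 135 x 36 mm, 42 mm high, lies behind the tray to the right; bystander. Origin: centre of its underside
- candle: striped round candle, 56 mm across, 80 mm tall, stands behind the tray to the left; bystander. Origin: centre of its underside
- tin: flat round sweet tin, 62 mm across, 22 mm high, behind the tray; bystander. Origin: centre of its underside

How it is judged:
By the outcome, as a careful person would: the job done as asked, in the order asked, and still so for the second after the job is handed in, with the robot touching nothing.
It also fails if it takes over 72 s, if anything falls off the work surface, if the arm or the gripper's body presses on something with over 40 N, if the wrist force passes 120 N, or if a joint passes its speed limit or range.

## Working session

There is one attempt and no reset: what is moved stays moved. The work goes in short steps, Python scripts to look and compute and a shell command to move; the robot and the scene stay as the last step left them, time stands still between calls to the robot, and variables do not carry over. Pictures are saved under pics/ and viewed, at most 10 in all, crops included, and the job is handed in when it is done.

```bash
mkdir -p pics; ls; python3 - <<'E'
from bench import get_obs, viewer, r
import cv2
for n in("top","side"):
    cv2.imwrite(f"pics/{n}0.png",viewer.read_camera(n)[:,:,::-1]); print(n,viewer.calibration(n))
o=get_obs(); print({k:o[k] for k in("clock","tool_pos","tcp_rot","ft_force","width")}, r.tcp_to_grasp)
E
```

```text
pics
top {'fovy': 42.832937522403725, 'cx': 325.2559228780948, 'cy': 235.7745637808525, 'k1': -0.192506419041109, 'R': array([[-0.0259167 , -0.99944678,  0.02084358],
       [-0.98743765,  0.0223431 , -0.15642149],
       [ 0.15586924, -0.02463567, -0.98747044]]), 't': array([0.14950673, 0.57725516, 1.25506439])}
side {'fovy': 50.70969898211278, 'cx': 318.87592585675463, 'cy': 238.6820770742446, 'k1': -0.12018876951547305, 'R': array([[ 0.61923564,  0.78514321,  0.00986725],
       [ 0.65267393, -0.50769063, -0.56237618],
       [-0.43653633,  0.35468347, -0.82682263]]), 't': array([-0.48803556, -0.26095119,  1.3535762 ])}
{'clock': 0.1, 'tool_pos': array([0.2847754 , 0.58382404, 0.22175084]), 'tcp_rot': array([ 2.24945601e-01,  9.74371049e-01, -7.23264558e-04, -1.10402468e-04]), 'ft_force': array([ 0.25991432, -0.0981506 ,  0.10575531]), 'width': 0.08697616485815941} -0.0187
```

View pics/top0.png

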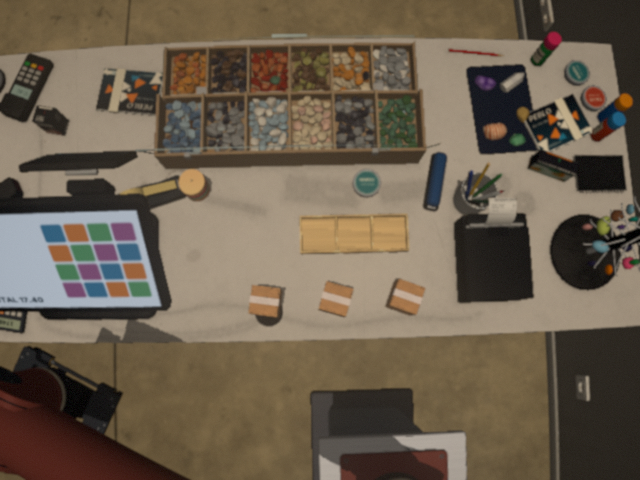

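View pics/side0.png

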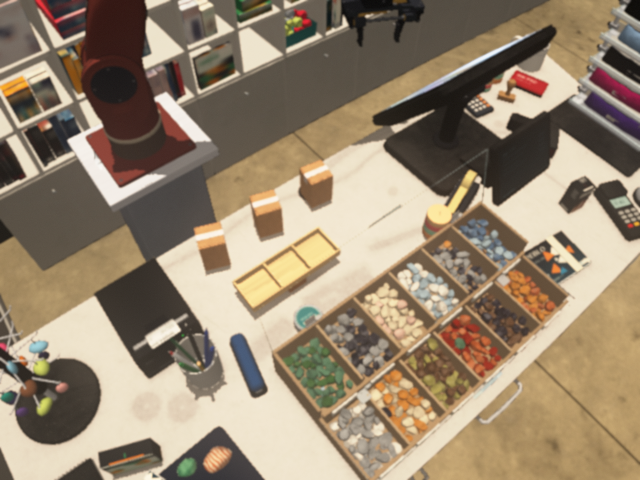

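The top view shows cartons near (265,300), (336,298) and (407,296), with the tray centred near (354,234). A monitor stands on the left near the arm. I'll enlarge both views.

```bash
python3 - <<'E'
import cv2,numpy as np
def crop(n,x0,y0,w,h,s,out):
    im=cv2.imread(f"pics/{n}0.png")[y0:y0+h,x0:x0+w]
    im=cv2.resize(im,None,fx=s,fy=s,interpolation=cv2.INTER_CUBIC)
    for i in range(0,w,10): cv2.line(im,(i*s,0),(i*s,6 if (x0+i)%50 else 18),(0,0,255),1); (x0+i)%50==0 and cv2.putText(im,str(x0+i),(i*s+3,18),0,.4,(0,0,255))
    for i in range(0,h,10): cv2.line(im,(0,i*s),(6 if (y0+i)%50 else 18,i*s),(0,0,255),1); (y0+i)%50==0 and cv2.putText(im,str(y0+i),(3,i*s-3),0,.4,(0,0,255))
    cv2.imwrite(out,im)
crop("top",240,205,190,120,4,"pics/topc.png")
crop("side",180,150,170,160,4-1+0,"pics/sidec.png") if 0 else crop("side",185,155,160,150,4,"pics/sidec.png")
E
cat > h.py <<'E'
import numpy as np, cv2
from bench import viewer
def ray(n,u,v):
    c=viewer.calibration(n); f=240/np.tan(np.radians(c["fovy"]/2))
    K=np.array([[f,0,c["cx"]],[0,f,c["cy"]],[0,0,1.]])
    x,y=cv2.undistortPoints(np.array([[[u,v]]],float),K,np.array([c["k1"],0,0,0.]))[0,0]
    R=c["R"]; return -R.T@c["t"], R.T@np.array([x,y,1.])
def onz(n,u,v,z):
    o,d=ray(n,u,v); return o+d*(z-o[2])/d[2]
def proj(n,X):
    c=viewer.calibration(n); f=240/np.tan(np.radians(c["fovy"]/2))
    K=np.array([[f,0,c["cx"]],[0,f,c["cy"]],[0,0,1.]])
    return cv2.projectPoints(np.atleast_2d(X).astype(float),cv2.Rodrigues(c["R"])[0],c["t"],K,np.array([c["k1"],0,0,0.]))[0][:,0]
E
```

```text
(no output)
```

View pics/topc.png

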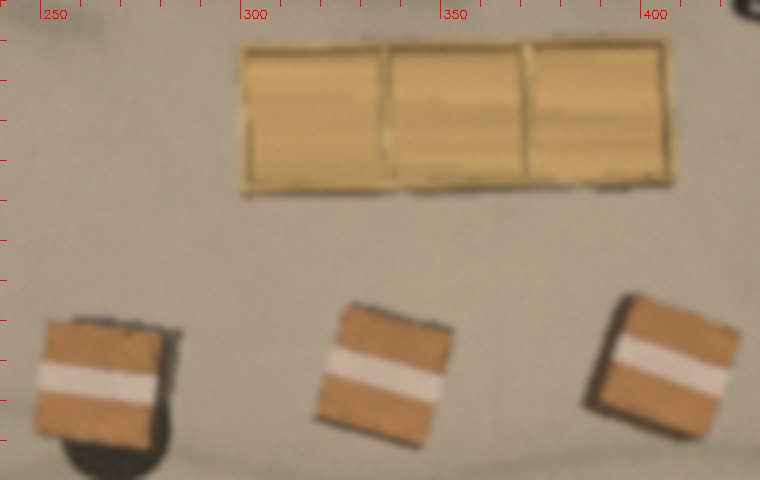

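View pics/sidec.png

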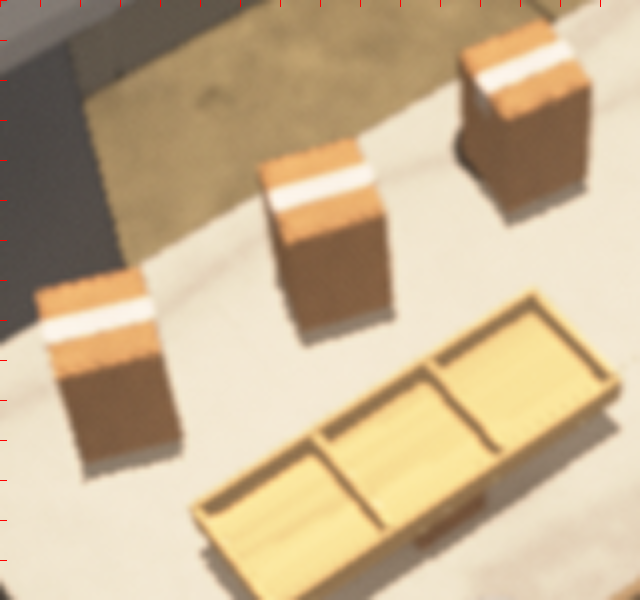

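```bash
python3 - <<'E'
from h import *
T={"L":[(47,320),(164,331),(153,449),(36,434)],"M":[(350,302),(455,328),(423,447),(315,419)],"R":[(632,293),(741,332),(705,440),(598,402)],"tray":[(240,43),(670,37),(675,184),(244,193)]}
S={"R":[(36,295),(138,267),(162,352),(58,378)],"M":[(258,167),(354,140),(385,213),(285,243)],"L":[(460,57),(545,20),(591,83),(510,120)]}
for k,v in T.items():
    P=np.array([onz("top",240+u/4,205+w/4,.047 if k=="tray" else .09)[:2] for u,w in v])
    e=[P[1]-P[0],P[2]-P[3]]; g=[P[0]-P[3],P[1]-P[2]]
    print("top",k,P.mean(0).round(4),"ang(-y edge)",[np.degrees(np.arctan2(-a[0]*-1,-a[1])).round(1) for a in e],[np.degrees(np.arctan2(a[1],a[0])).round(1) for a in g],[np.linalg.norm(a).round(4) for a in e+g])
for k,v in S.items():
    P=np.array([onz("side",185+u/4,155+w/4,.09)[:2] for u,w in v])
    e=[P[1]-P[0],P[2]-P[3],P[0]-P[3],P[1]-P[2]]
    print("side",k,P.mean(0).round(4),[np.degrees(np.arctan2(a[1],a[0])).round(1) for a in e],[np.linalg.norm(a).round(4) for a in e])
P=[onz("side",185+u/4,155+w/4,.047)[:2] for u,w in[(192,513),(535,291),(620,388)]]
print("side tray",((P[0]+P[2])/2).round(4),np.round(P,4).tolist())
print([onz("top",u,v,z)[:3].round(3) for u,v,z in[(193,182,.08),(367,182,.022),(436,181,.04),(150,220,.2),(165,290,.2)]])
E
```

```text
top L [0.4434 0.2616] ang(-y edge) [np.float64(-6.6), np.float64(-8.4)] [np.float64(-6.2), np.float64(-6.3)] [np.float64(0.0596), np.float64(0.0595), np.float64(0.0578), np.float64(0.0597)]
top M [0.4448 0.1173] ang(-y edge) [np.float64(-15.4), np.float64(-16.0)] [np.float64(-18.1), np.float64(-16.8)] [np.float64(0.0548), np.float64(0.0562), np.float64(0.0617), np.float64(0.0623)]
top R [ 0.4445 -0.0268] ang(-y edge) [np.float64(-21.3), np.float64(-21.2)] [np.float64(-19.6), np.float64(-21.1)] [np.float64(0.0593), np.float64(0.0578), np.float64(0.0582), np.float64(0.0582)]
top tray [0.5838 0.0732] ang(-y edge) [np.float64(-0.4), np.float64(-0.2)] [np.float64(0.4), np.float64(-0.8)] [np.float64(0.2301), np.float64(0.2285), np.float64(0.0805), np.float64(0.0795)]
side R [ 0.4455 -0.0279] [np.float64(71.3), np.float64(69.2), np.float64(161.5), np.float64(160.6)] [np.float64(0.0567), np.float64(0.0558), np.float64(0.0565), np.float64(0.0585)]
side M [0.445 0.117] [np.float64(72.3), np.float64(73.1), np.float64(161.4), np.float64(162.6)] [np.float64(0.0567), np.float64(0.0578), np.float64(0.0565), np.float64(0.0558)]
side L [0.445  0.2628] [np.float64(82.7), np.float64(83.1), np.float64(173.4), np.float64(170.0)] [np.float64(0.0581), np.float64(0.0547), np.float64(0.0564), np.float64(0.0561)]
side tray [0.5893 0.0707] [[0.5504, -0.0429], [0.5487, 0.1879], [0.6282, 0.1843]]
[array([0.696, 0.412, 0.08 ]), array([0.702, 0.04 , 0.022]), array([ 0.697, -0.11 ,  0.04 ]), array([0.594, 0.47 , 0.2  ]), array([0.461, 0.439, 0.2  ])]
```

```bash
python3 -m pendant '{"delta_pos":[[0,0,0.04],[0,0,0.08],[0.004,-0.04,0.1],[0.008,-0.08,0.1],[0.012,-0.12,0.1],[0.016,-0.16,0.1],[0.05,-0.2,0.1],[0.09,-0.24,0.1],[0.125,-0.28,0.1],[0.159,-0.322,0.06],[0.159,-0.322,0.02],[0.159,-0.322,-0.02]],"twist":[[0,0,0],[0,0,-0.1],[0,0,-0.22],[0,0,-0.34],[0,0,-0.46],[0,0,-0.58],[0,0,-0.7],[0,0,-0.82],[0,0,-0.94],[0,0,-1.06],[0,0,-1.15],[0,0,-1.24]],"jaw":[0.087,0.087,0.087,0.087,0.087,0.087,0.087,0.087,0.087,0.087,0.087,0.087]}' 15
cat > st.py <<'E'
from bench import get_obs
import numpy as np
from scipy.spatial.transform import Rotation as R
o=get_obs(); m=R.from_quat(o["tcp_rot"]).as_matrix()
print(o["clock"],"tcp",o["tool_pos"].round(4),"yang",np.degrees(np.arctan2(m[1,1],m[0,1])).round(1),"z",m[:,2].round(3),"F",o["ft_force"].round(2),"w",round(o["width"],4),"ff",o["finger_force"],"q",np.round(o["qpos"],2))
E
python3 st.py
```

```text
clock: 1.3
tool_pos: [0.4463, 0.2593, 0.2019]
tcp_rot: [0.752, 0.659, 0.001, 0.0]
ft_force: [-0.1, 0.5, -0.1]
width: 0.0869
finger_force: 0.0
1.3 tcp [0.4463 0.2593 0.2019] yang -7.6 z [ 0.002  0.001 -1.   ] F [-0.07  0.53 -0.15] w 0.0869 ff 0.0 q [-0.95  0.06  0.36  1.83 -0.02  1.24 -0.72]
```

```bash
python3 -m pendant '{"delta_pos":[[0,0,-0.03],[0,0,-0.06],[0,0,-0.09],[0,0,-0.12],[0,0,-0.145],[0,0,-0.16],[0,0,-0.16],[0,0,-0.16]],"twist":[[0,0,0],[0,0,0],[0,0,0],[0,0,0],[0,0,0],[0,0,0],[0,0,0],[0,0,0]],"jaw":[0.087,0.087,0.087,0.087,0.087,0.087,0.087,0.087]}'; python3 st.py
python3 - <<'E'
from bench import viewer
import cv2
cv2.imwrite("pics/s1.png",cv2.resize(viewer.read_camera("side")[60:300,180:480,::-1],None,fx=2,fy=2))
E
```

```text
clock: 2.1
tool_pos: [0.4439, 0.2621, 0.0427]
tcp_rot: [0.749, 0.662, -0.0, 0.0]
ft_force: [0.8, -0.3, -0.4]
width: 0.0869
finger_force: 0.0
2.1 tcp [0.4439 0.2621 0.0427] yang -7.1 z [-0. -0. -1.] F [ 0.84 -0.27 -0.37] w 0.0869 ff 0.0 q [-0.93  0.24  0.35  2.   -0.1   0.91 -0.65]
```

View pics/s1.png

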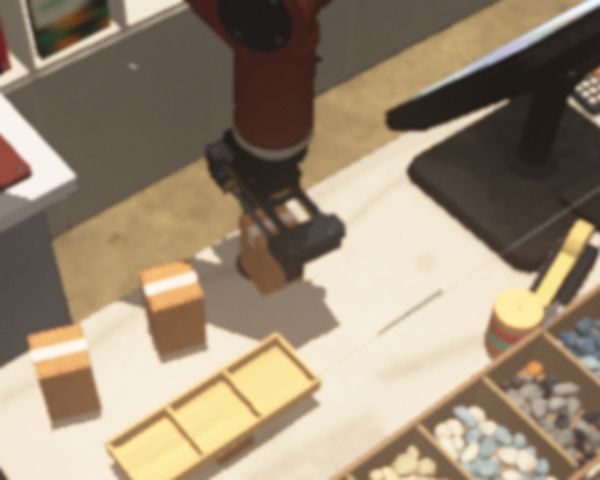

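The open fingers straddle the left carton (about (270,250) in the crop), and the monitor is clear. Next I'll grip and weigh it.

```bash
python3 -m pendant '{"delta_pos":[[0,0,0],[0,0,0],[0,0,0],[0,0,0],[0,0,0],[0,0,0],[0,0,0.01],[0,0,0.025],[0,0,0.04],[0,0,0.04],[0,0,0.04],[0,0,0.04]],"twist":[[0,0,0],[0,0,0],[0,0,0],[0,0,0],[0,0,0],[0,0,0],[0,0,0],[0,0,0],[0,0,0],[0,0,0],[0,0,0],[0,0,0]],"jaw":[0.05,0.05,0.05,0.05,0.05,0.05,0.05,0.05,0.05,0.05,0.05,0.05]}' 20;python3 -m pendant '{"delta_pos":[[0,0,0],[0,0,0],[0,0,0]],"twist":[[0,0,0],[0,0,0],[0,0,0]],"jaw":[0.05,0.05,0.05]}'; python3 st.py
```

```text
clock: 3.35
tool_pos: [0.4434, 0.2618, 0.0817]
tcp_rot: [0.749, 0.662, -0.001, -0.0]
ft_force: [-0.4, -0.3, -4.6]
width: 0.0583
finger_force: 20.0
clock: 3.65
tool_pos: [0.4438, 0.262, 0.0822]
tcp_rot: [0.749, 0.662, -0.0, 0.0]
ft_force: [0.1, 0.6, -4.8]
width: 0.0579
finger_force: 20.0
3.65 tcp [0.4438 0.262  0.0822] yang -7.0 z [-0. -0. -1.] F [ 0.1   0.64 -4.84] w 0.0579 ff 19.997749915346503 q [-0.94  0.19  0.35  1.97 -0.08  1.   -0.67]
```

About 4.6 N, so the left carton is the heavy one. Before placing it I'll check the tray pose with an overlay.

```bash
python3 - <<'E'
from h import *
def draw(n,x0,y0,w,h,s,c,yaw):
    im=cv2.resize(cv2.imread(f"pics/{n}0.png")[y0:y0+h,x0:x0+w],None,fx=s,fy=s,interpolation=cv2.INTER_CUBIC)
    R=np.array([[np.cos(yaw),-np.sin(yaw)],[np.sin(yaw),np.cos(yaw)]])
    for (a,b,z,col) in[(.04,.116,.047,(0,0,255)),(.038,.023,0,(255,0,0))]:
        q=np.array([[a,b],[a,-b],[-a,-b],[-a,b]])@R.T+c
        p=proj(n,np.c_[q,np.full(4,z)])
        cv2.polylines(im,[((p-[x0,y0]+.5)*s-.5).round().astype(int)],True,col,1)
    return im
c=[.5865,.0725]
a=draw("top",285,205,140,60,5,c,0); b=draw("side",220,215,140,100,4,c,0)
b=cv2.copyMakeBorder(b[:,:700],0,0,0,700-b.shape[1],0)
im=np.vstack([a[:300],b])[:600] if 0 else np.vstack([cv2.resize(a,(560,240)),b[:,:560][:360]])
cv2.imwrite("pics/ov.png",im)
E
```

```text
(no output)
```

View pics/ov.png

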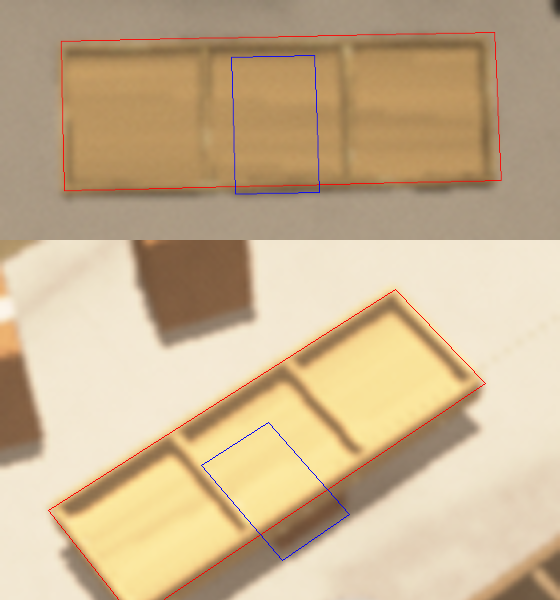

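```bash
python3 -m pendant '{"delta_pos":[[0,0,0.03],[0,0,0.06],[0.015,-0.02,0.07],[0.035,-0.047,0.07],[0.058,-0.077,0.07],[0.081,-0.107,0.07],[0.104,-0.137,0.07],[0.122,-0.162,0.07],[0.135,-0.18,0.07],[0.142,-0.188,0.07],[0.142,-0.188,0.07],[0.142,-0.188,0.07]],"twist":[[0,0,0],[0,0,0],[0,0,0.02],[0,0,0.04],[0,0,0.06],[0,0,0.08],[0,0,0.1],[0,0,0.12],[0,0,0.123],[0,0,0.123],[0,0,0.123],[0,0,0.123]],"jaw":[0.05,0.05,0.05,0.05,0.05,0.05,0.05,0.05,0.05,0.05,0.05,0.05]}'
python3 -m pendant '{"delta_pos":[[0,0,-0.02],[0,0,-0.04],[0,0,-0.055],[0,0,-0.055],[0,0,-0.055],[0,0,-0.055]],"twist":[[0,0,0],[0,0,0],[0,0,0],[0,0,0],[0,0,0],[0,0,0]],"jaw":[0.05,0.05,0.05,0.05,0.05,0.05]}';python3 st.py
python3 - <<'E'
from bench import viewer
import cv2,numpy as np
a,b=[viewer.read_camera(n)[:,:,::-1] for n in("side","top")]
cv2.imwrite("pics/s2.png",np.vstack([cv2.resize(a[190:320,210:370],None,fx=3,fy=3)[:360],cv2.resize(b[190:270,285:445],None,fx=3,fy=3)]))
E
```

```text
clock: 4.85
tool_pos: [0.5853, 0.0755, 0.1522]
tcp_rot: [0.707, 0.707, -0.0, -0.001]
ft_force: [-0.8, -0.4, -4.8]
width: 0.0579
finger_force: 20.0
clock: 5.45
tool_pos: [0.5866, 0.0746, 0.0986]
tcp_rot: [0.707, 0.707, 0.001, 0.0]
ft_force: [0.0, -0.2, -4.9]
width: 0.0578
finger_force: 20.0
5.45 tcp [0.5866 0.0746 0.0986] yang 0.0 z [ 0.001  0.001 -1.   ] F [ 0.03 -0.24 -4.9 ] w 0.0578 ff 19.99795311363414 q [-0.62  0.33  0.5   1.78 -0.18  1.07 -0.05]
```

View pics/s2.png

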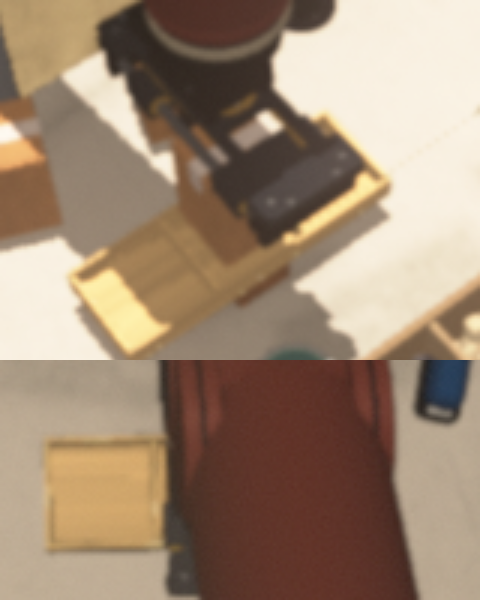

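The carton hangs over the middle bay, with the left partition visible beside it. I'll lower it gently.

```bash
python3 -m pendant '{"delta_pos":[[0,0,-0.006],[0,0,-0.011],[0,0,-0.015],[0,0,-0.018],[0,0,-0.021],[0,0,-0.021],[0,0,-0.021]],"twist":[[0,0,0],[0,0,0],[0,0,0],[0,0,0],[0,0,0],[0,0,0],[0,0,0]],"jaw":[0.05,0.05,0.05,0.05,0.05,0.05,0.05]}'; python3 -m pendant '{"delta_pos":[[0,0,-0.001],[0,0,-0.002],[0,0,-0.003],[0,0,-0.004],[0,0,-0.004],[0,0,-0.004]],"twist":[[0,0,0],[0,0,0],[0,0,0],[0,0,0],[0,0,0],[0,0,0]],"jaw":[0.05,0.05,0.05,0.05,0.05,0.05]}'
```

```text
clock: 6.25
tool_pos: [0.586, 0.0742, 0.0765]
tcp_rot: [0.707, 0.707, -0.0, 0.0]
ft_force: [0.8, -0.2, -3.6]
width: 0.0582
finger_force: 20.0
clock: 6.85
tool_pos: [0.5859, 0.0742, 0.0725]
tcp_rot: [0.707, 0.707, -0.0, -0.0]
ft_force: [-0.1, -0.1, -4.3]
width: 0.0582
finger_force: 20.0
```

```bash
python3 -m pendant '{"delta_pos":[[0,0,-0.0005],[0,0,-0.001],[0,0,-0.001],[0,0,-0.001]],"twist":[[0,0,0],[0,0,0],[0,0,0],[0,0,0]],"jaw":[0.05,0.05,0.05,0.05]}'; python3 -m pendant '{"delta_pos":[[0,0,-0.0005],[0,0,-0.001],[0,0,-0.001],[0,0,-0.001]],"twist":[[0,0,0],[0,0,0],[0,0,0],[0,0,0]],"jaw":[0.05,0.05,0.05,0.05]}'
```

```text
clock: 7.25
tool_pos: [0.586, 0.0742, 0.0718]
tcp_rot: [0.707, 0.707, 0.0, -0.0]
ft_force: [-1.4, -0.3, 0.2]
width: 0.0582
finger_force: 20.0
clock: 7.65
tool_pos: [0.5861, 0.0742, 0.0718]
tcp_rot: [0.707, 0.707, 0.0, -0.0]
ft_force: [-7.1, -0.4, 10.7]
width: 0.058
finger_force: 20.0
```

```bash
python3 -m pendant '{"delta_pos":[[0,0,0.001],[0,0,0.001],[0,0,0.001],[0,0,0.001],[0,0,0.001],[0,0,0.001]],"twist":[[0,0,0],[0,0,0],[0,0,0],[0,0,0],[0,0,0],[0,0,0]],"jaw":[0.05,0.05,0.062,0.068,0.074,0.08]}'; python3 -m pendant '{"delta_pos":[[0,0,0],[0,0,0.02],[0,0,0.05],[0,0,0.09],[0,0,0.12],[0,0,0.12]],"twist":[[0,0,0],[0,0,0],[0,0,0],[0,0,0],[0,0,0],[0,0,0]],"jaw":[0.085,0.085,0.085,0.085,0.085,0.085]}';python3 st.py
```

```text
clock: 8.25
tool_pos: [0.5861, 0.0742, 0.0716]
tcp_rot: [0.707, 0.707, 0.0, 0.0]
ft_force: [0.1, 0.3, -0.4]
width: 0.0748
finger_force: 0.0
clock: 8.85
tool_pos: [0.5884, 0.0743, 0.1962]
tcp_rot: [0.707, 0.707, 0.003, 0.002]
ft_force: [0.7, 0.0, -0.7]
width: 0.0848
finger_force: 0.0
8.85 tcp [0.5884 0.0743 0.1962] yang -0.0 z [ 0.007  0.002 -1.   ] F [ 0.74  0.03 -0.66] w 0.0848 ff 0.0 q [-0.64  0.24  0.52  1.67 -0.13  1.25 -0.09]
```

```bash
python3 -m pendant '{"delta_pos":[[-0.03,0.01,0],[-0.065,0.02,0],[-0.1,0.03,0],[-0.13,0.04,0],[-0.141,0.043,0],[-0.141,0.043,-0.01],[-0.141,0.043,-0.04],[-0.141,0.043,-0.07],[-0.141,0.043,-0.1],[-0.141,0.043,-0.125],[-0.141,0.043,-0.135],[-0.141,0.043,-0.135]],"twist":[[0,0,-0.07],[0,0,-0.14],[0,0,-0.21],[0,0,-0.28],[0,0,-0.297],[0,0,-0.297],[0,0,-0.297],[0,0,-0.297],[0,0,-0.297],[0,0,-0.297],[0,0,-0.297],[0,0,-0.297]],"jaw":[0.087,0.087,0.087,0.087,0.087,0.087,0.087,0.087,0.087,0.087,0.087,0.087]}';python3 -m pendant '{"delta_pos":[[0,0,0],[0,0,0],[0,0,0],[0,0,0],[0,0,0],[0,0,0],[0,0,0],[0,0,0.01],[0,0,0.025],[0,0,0.04],[0,0,0.04],[0,0,0.04]],"twist":[[0,0,0],[0,0,0],[0,0,0],[0,0,0],[0,0,0],[0,0,0],[0,0,0],[0,0,0],[0,0,0],[0,0,0],[0,0,0],[0,0,0]],"jaw":[0.05,0.05,0.05,0.05,0.05,0.05,0.05,0.05,0.05,0.05,0.05,0.05]}' 15; python3 -m pendant '{"delta_pos":[[0,0,0],[0,0,0],[0,0,0]],"twist":[[0,0,0],[0,0,0],[0,0,0]],"jaw":[0.05,0.05,0.05]}'; python3 st.py
python3 - <<'E'
from bench import viewer
import cv2,numpy as np
a,b=[viewer.read_camera(n)[:,:,::-1] for n in("side","top")]
cv2.imwrite("pics/s3.png",np.vstack([cv2.resize(a[170:320,180:370],None,fx=3,fy=3)[:],cv2.resize(b[200:250,255:445],None,fx=3,fy=3)]))
E
```

```text
clock: 10.05
tool_pos: [0.4443, 0.1162, 0.055]
tcp_rot: [0.804, 0.595, -0.002, 0.0]
ft_force: [0.4, -0.1, 0.1]
width: 0.087
finger_force: 0.0
clock: 11.25
tool_pos: [0.445, 0.1173, 0.0966]
tcp_rot: [0.804, 0.595, 0.0, -0.0]
ft_force: [0.1, 0.2, -0.9]
width: 0.0578
finger_force: 15.0
clock: 11.55
tool_pos: [0.4446, 0.117, 0.096]
tcp_rot: [0.804, 0.595, -0.001, -0.0]
ft_force: [0.1, 0.2, -1.4]
width: 0.0582
finger_force: 15.0
11.55 tcp [0.4446 0.117  0.096 ] yang -17.0 z [-0.001 -0.001 -1.   ] F [ 0.15  0.2  -1.42] w 0.0582 ff 14.999944117153063 q [-0.81  0.05  0.47  2.08 -0.03  1.01 -0.62]
```

View pics/s3.png

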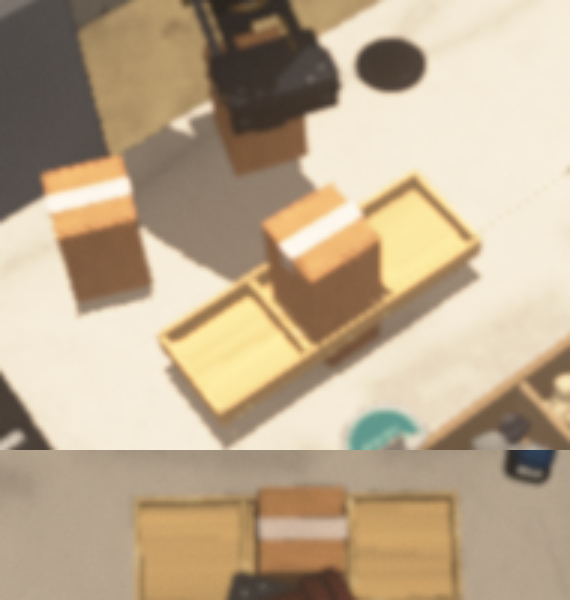

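Heavy carton stands square in the middle bay and the tray hasn't moved. The second carton weighs about 1.2 N, so it is light and goes to the left bay.

```bash
python3 -m pendant '{"delta_pos":[[0,0,0.03],[0,0,0.06],[0,0.01,0.085],[0.02,0.018,0.095],[0.05,0.025,0.095],[0.08,0.0335,0.095],[0.11,0.0335,0.095],[0.13,0.0335,0.095],[0.141,0.0335,0.095],[0.141,0.0335,0.095],[0.141,0.0335,0.07],[0.141,0.0335,0.045]],"twist":[[0,0,0],[0,0,0.03],[0,0,0.08],[0,0,0.13],[0,0,0.18],[0,0,0.23],[0,0,0.27],[0,0,0.297],[0,0,0.297],[0,0,0.297],[0,0,0.297],[0,0,0.297]],"jaw":[0.05,0.05,0.05,0.05,0.05,0.05,0.05,0.05,0.05,0.05,0.05,0.05]}'; python3 -m pendant '{"delta_pos":[[0,0,-0.015],[0,0,-0.025],[0,0,-0.035],[0,0,-0.042],[0,0,-0.047],[0,0,-0.05],[0,0,-0.052],[0,0,-0.053],[0,0,-0.053],[0,0,-0.053]],"twist":[[0,0,0],[0,0,0],[0,0,0],[0,0,0],[0,0,0],[0,0,0],[0,0,0],[0,0,0],[0,0,0],[0,0,0]],"jaw":[0.05,0.05,0.05,0.05,0.05,0.05,0.05,0.05,0.05,0.05]}';python3 st.py
```

```text
clock: 12.85
tool_pos: [0.5855, 0.151, 0.1416]
tcp_rot: [0.707, 0.707, 0.001, -0.0]
ft_force: [-0.2, -0.0, -1.5]
width: 0.0577
finger_force: 15.0
clock: 13.85
tool_pos: [0.5861, 0.1507, 0.0888]
tcp_rot: [0.707, 0.707, 0.0, 0.0]
ft_force: [-0.0, -0.6, -1.6]
width: 0.0577
finger_force: 15.0
13.85 tcp [0.5861 0.1507 0.0888] yang -0.0 z [ 0.  0. -1.] F [-0.03 -0.62 -1.62] w 0.0577 ff 14.999905888689682 q [-0.72  0.37  0.48  1.75 -0.19  1.06 -0.17]
```

Pressing more than about 1 N extra on an end bay could tip the tray, so I'll use very small steps.

```bash
python3 -m pendant '{"delta_pos":[[0,0,-0.001],[0,0,-0.002],[0,0,-0.0025],[0,0,-0.0025],[0,0,-0.0025],[0,0,-0.0025]],"twist":[[0,0,0],[0,0,0],[0,0,0],[0,0,0],[0,0,0],[0,0,0]],"jaw":[0.05,0.05,0.05,0.05,0.05,0.05]}'; python3 st.py; python3 -m pendant '{"delta_pos":[[0,0,-0.0005],[0,0,-0.0005],[0,0,-0.0005],[0,0,-0.0005]],"twist":[[0,0,0],[0,0,0],[0,0,0],[0,0,0]],"jaw":[0.05,0.05,0.05,0.05]}';python3 st.py
```

```text
clock: 14.45
tool_pos: [0.5859, 0.1507, 0.0861]
tcp_rot: [0.707, 0.707, -0.0, -0.0]
ft_force: [-0.1, 0.5, 0.5]
width: 0.0577
finger_force: 15.0
14.45 tcp [0.5859 0.1507 0.0861] yang -0.0 z [-0.  0. -1.] F [-0.05  0.47  0.51] w 0.0577 ff 15.000080075114965 q [-0.72  0.37  0.48  1.76 -0.2   1.06 -0.17]
clock: 14.85
tool_pos: [0.586, 0.151, 0.0858]
tcp_rot: [0.707, 0.707, 0.0, -0.0]
ft_force: [-1.6, 1.5, 4.0]
width: 0.058
finger_force: 15.0
14.85 tcp [0.586  0.151  0.0858] yang 0.0 z [ 0.  0. -1.] F [-1.56  1.53  4.  ] w 0.058 ff 15.000494860578328 q [-0.72  0.38  0.48  1.76 -0.2   1.06 -0.17]
```

```bash
python3 -m pendant '{"delta_pos":[[0,0,0.0007],[0,0,0.0007],[0,0,0.0007],[0,0,0.0007]],"twist":[[0,0,0],[0,0,0],[0,0,0],[0,0,0]],"jaw":[0.05,0.05,0.05,0.05]}';python3 st.py
```

```text
clock: 15.25
tool_pos: [0.586, 0.1504, 0.0861]
tcp_rot: [0.707, 0.707, -0.0, 0.0]
ft_force: [-0.7, 1.3, -0.1]
width: 0.0578
finger_force: 15.0
15.25 tcp [0.586  0.1504 0.0861] yang -0.0 z [ 0. -0. -1.] F [-0.72  1.27 -0.05] w 0.0578 ff 15.000183350639418 q [-0.72  0.37  0.48  1.76 -0.2   1.06 -0.17]
```

```bash
python3 -m pendant '{"delta_pos":[[0,0,0],[0,0,0],[0,0,0],[0,0,0],[0,0,0],[0,0,0.02],[0,0,0.05],[0,0,0.09],[0,0,0.12],[0,0,0.12]],"twist":[[0,0,0],[0,0,0],[0,0,0],[0,0,0],[0,0,0],[0,0,0],[0,0,0],[0,0,0],[0,0,0],[0,0,0]],"jaw":[0.06,0.065,0.07,0.075,0.08,0.085,0.085,0.085,0.085,0.085]}';python3 -m pendant '{"delta_pos":[[-0.03,-0.03,0],[-0.06,-0.06,0],[-0.09,-0.1,0],[-0.12,-0.14,0],[-0.141,-0.178,0],[-0.141,-0.178,0],[-0.141,-0.178,0]],"twist":[[0,0,-0.08],[0,0,-0.15],[0,0,-0.22],[0,0,-0.3],[0,0,-0.35],[0,0,-0.36],[0,0,-0.36]],"jaw":[0.087,0.087,0.087,0.087,0.087,0.087,0.087]}'; python3 st.py
python3 - <<'E'
from bench import viewer
import cv2,numpy as np
a,b=[viewer.read_camera(n)[:,:,::-1] for n in("side","top")]
cv2.imwrite("pics/s4.png",np.vstack([cv2.resize(a[170:320,180:370],None,fx=3,fy=3)[:],cv2.resize(b[200:250,255:445],None,fx=3,fy=3)]))
E
```

```text
clock: 16.25
tool_pos: [0.5882, 0.151, 0.211]
tcp_rot: [0.707, 0.707, 0.003, 0.001]
ft_force: [-0.3, -0.4, -0.0]
width: 0.0849
finger_force: 0.0
clock: 16.95
tool_pos: [0.4445, -0.0278, 0.2061]
tcp_rot: [0.823, 0.568, 0.001, -0.0]
ft_force: [-0.3, 0.3, 0.7]
width: 0.087
finger_force: 0.0
16.95 tcp [ 0.4445 -0.0278  0.2061] yang -20.7 z [ 0.     0.001 -1.   ] F [-0.27  0.29  0.71] w 0.087 ff 0.0 q [-0.69 -0.13  0.61  1.98  0.08  1.27 -0.47]
```

View pics/s4.png

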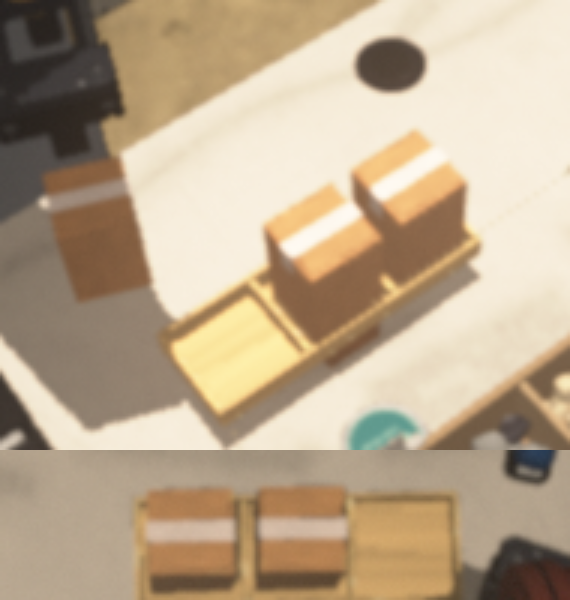

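Two cartons are standing upright and the tray is level and unmoved. Now the third carton.

```bash
python3 -m pendant '{"delta_pos":[[0,0,-0.03],[0,0,-0.06],[0,0,-0.09],[0,0,-0.12],[0,0,-0.14],[0,0,-0.15],[0,0,-0.15],[0,0,-0.15]],"twist":[[0,0,0],[0,0,0],[0,0,0],[0,0,0],[0,0,0],[0,0,0],[0,0,0],[0,0,0]],"jaw":[0.087,0.087,0.087,0.087,0.087,0.087,0.087,0.087]}'; python3 -m pendant '{"delta_pos":[[0,0,0],[0,0,0],[0,0,0],[0,0,0],[0,0,0],[0,0,0],[0,0,0],[0,0,0.01],[0,0,0.025],[0,0,0.04],[0,0,0.04],[0,0,0.04]],"twist":[[0,0,0],[0,0,0],[0,0,0],[0,0,0],[0,0,0],[0,0,0],[0,0,0],[0,0,0],[0,0,0],[0,0,0],[0,0,0],[0,0,0]],"jaw":[0.05,0.05,0.05,0.05,0.05,0.05,0.05,0.05,0.05,0.05,0.05,0.05]}'; python3 st.py
```

```text
clock: 17.85
tool_pos: [0.4455, -0.0271, 0.0568]
tcp_rot: [0.822, 0.569, -0.0, 0.0]
ft_force: [0.8, -0.0, 0.7]
width: 0.087
finger_force: 0.0
clock: 19.05
tool_pos: [0.445, -0.0272, 0.0963]
tcp_rot: [0.822, 0.569, 0.0, -0.0]
ft_force: [-0.1, 0.9, -1.1]
width: 0.0581
finger_force: 15.0
19.05 tcp [ 0.445  -0.0272  0.0963] yang -20.6 z [ 0.001  0.    -1.   ] F [-0.05  0.91 -1.05] w 0.0581 ff 14.999870653264225 q [-0.69  0.01  0.66  2.12 -0.01  1.01 -0.38]
```

```bash
python3 -m pendant '{"delta_pos":[[0,0,0.03],[0,0,0.06],[0,0.005,0.085],[0.02,0.01,0.095],[0.05,0.015,0.095],[0.08,0.02,0.095],[0.11,0.025,0.095],[0.13,0.025,0.095],[0.141,0.025,0.095],[0.141,0.025,0.095],[0.141,0.025,0.07],[0.141,0.025,0.045]],"twist":[[0,0,0],[0,0,0.03],[0,0,0.08],[0,0,0.14],[0,0,0.2],[0,0,0.26],[0,0,0.32],[0,0,0.36],[0,0,0.36],[0,0,0.36],[0,0,0.36],[0,0,0.36]],"jaw":[0.05,0.05,0.05,0.05,0.05,0.05,0.05,0.05,0.05,0.05,0.05,0.05]}'; python3 -m pendant '{"delta_pos":[[0,0,-0.015],[0,0,-0.025],[0,0,-0.035],[0,0,-0.042],[0,0,-0.047],[0,0,-0.05],[0,0,-0.052],[0,0,-0.053],[0,0,-0.053],[0,0,-0.053]],"twist":[[0,0,0],[0,0,0],[0,0,0],[0,0,0],[0,0,0],[0,0,0],[0,0,0],[0,0,0],[0,0,0],[0,0,0]],"jaw":[0.05,0.05,0.05,0.05,0.05,0.05,0.05,0.05,0.05,0.05]}';python3 -m pendant '{"delta_pos":[[0,0,-0.0005],[0,0,-0.001],[0,0,-0.0015],[0,0,-0.0015],[0,0,-0.0015]],"twist":[[0,0,0],[0,0,0],[0,0,0],[0,0,0],[0,0,0]],"jaw":[0.05,0.05,0.05,0.05,0.05]}';python3 st.py
```

```text
clock: 20.25
tool_pos: [0.5854, -0.0027, 0.1409]
tcp_rot: [0.708, 0.706, 0.0, 0.0]
ft_force: [-0.7, 1.3, -1.4]
width: 0.058
finger_force: 15.0
clock: 21.25
tool_pos: [0.5861, -0.0023, 0.0885]
tcp_rot: [0.707, 0.707, 0.0, 0.0]
ft_force: [-0.0, 0.3, -1.5]
width: 0.0579
finger_force: 15.0
clock: 21.75
tool_pos: [0.5859, -0.0023, 0.0867]
tcp_rot: [0.707, 0.707, -0.0, -0.0]
ft_force: [-0.3, -0.3, -0.7]
width: 0.0579
finger_force: 15.0
21.75 tcp [ 0.5859 -0.0023  0.0867] yang 0.0 z [-0. -0. -1.] F [-0.32 -0.27 -0.73] w 0.0579 ff 14.999920839909464 q [-0.61  0.36  0.65  1.81 -0.25  1.05  0.14]
```

```bash
python3 -m pendant '{"delta_pos":[[0,0,-0.0003],[0,0,-0.0005],[0,0,-0.0005],[0,0,-0.0005]],"twist":[[0,0,0],[0,0,0],[0,0,0],[0,0,0]],"jaw":[0.05,0.05,0.05,0.05]}';python3 -m pendant '{"delta_pos":[[0,0,0],[0,0,0]],"twist":[[0,0,0],[0,0,0]],"jaw":[0.05,0.05]}'
```

```text
clock: 22.15
tool_pos: [0.5859, -0.0023, 0.0862]
tcp_rot: [0.707, 0.707, -0.0, -0.0]
ft_force: [-0.6, -0.1, -1.0]
width: 0.058
finger_force: 15.0
clock: 22.35
tool_pos: [0.586, -0.0023, 0.0863]
tcp_rot: [0.707, 0.707, 0.0, -0.0]
ft_force: [0.0, -0.0, -1.1]
width: 0.0577
finger_force: 15.0
```

```bash
python3 -m pendant '{"delta_pos":[[0,0,-0.0002],[0,0,-0.0004],[0,0,-0.0004],[0,0,-0.0004],[0,0,-0.0004]],"twist":[[0,0,0],[0,0,0],[0,0,0],[0,0,0],[0,0,0]],"jaw":[0.05,0.05,0.05,0.05,0.05]}'
```

```text
clock: 22.85
tool_pos: [0.5859, -0.0023, 0.0859]
tcp_rot: [0.707, 0.707, -0.0, -0.0]
ft_force: [0.3, -0.1, -1.0]
width: 0.0579
finger_force: 15.0
```

```bash
python3 -m pendant '{"delta_pos":[[0,0,-0.0003],[0,0,-0.0005],[0,0,-0.0005],[0,0,-0.0005],[0,0,-0.0005]],"twist":[[0,0,0],[0,0,0],[0,0,0],[0,0,0],[0,0,0]],"jaw":[0.05,0.05,0.05,0.05,0.05]}'
```

```text
clock: 23.35
tool_pos: [0.586, -0.0024, 0.0855]
tcp_rot: [0.707, 0.707, 0.0, 0.0]
ft_force: [-1.2, -0.2, 2.8]
width: 0.0582
finger_force: 15.0
```

```bash
python3 -m pendant '{"delta_pos":[[0,0,0.0004],[0,0,0.0004],[0,0,0.0004],[0,0,0.0004],[0,0,0.0004],[0,0,0.0004],[0,0,0.0004],[0,0,0.0004]],"twist":[[0,0,0],[0,0,0],[0,0,0],[0,0,0],[0,0,0],[0,0,0],[0,0,0],[0,0,0]],"jaw":[0.05,0.05,0.05,0.06,0.065,0.07,0.075,0.08]}';python3 -m pendant '{"delta_pos":[[0,0,0.01],[0,0,0.03],[0,0,0.06],[0,0,0.1],[0,0,0.13],[-0.03,0,0.15],[-0.07,0,0.15],[-0.11,0,0.15],[-0.14,0,0.15],[-0.14,0,0.15],[-0.14,0,0.15]],"twist":[[0,0,0],[0,0,0],[0,0,0],[0,0,0],[0,0,0],[0,0,0],[0,0,0],[0,0,0],[0,0,0],[0,0,0],[0,0,0]],"jaw":[0.085,0.085,0.085,0.085,0.085,0.085,0.085,0.085,0.085,0.085,0.085]}'
python3 - <<'E'
from bench import viewer
import cv2,numpy as np
a,b=[viewer.read_camera(n)[:,:,::-1] for n in("side","top")]
cv2.imwrite("pics/s5.png",np.vstack([cv2.resize(a[170:300,180:370],None,fx=3,fy=3)[:],cv2.resize(b[195:263,255:445],None,fx=3,fy=3)]))
E
```

```text
clock: 24.15
tool_pos: [0.586, -0.0023, 0.0858]
tcp_rot: [0.707, 0.707, -0.0, 0.0]
ft_force: [-0.0, 0.4, -0.2]
width: 0.0762
finger_force: 0.0
clock: 25.25
tool_pos: [0.4461, -0.0023, 0.2367]
tcp_rot: [0.707, 0.707, 0.001, -0.0]
ft_force: [-0.5, 0.7, -0.7]
width: 0.0848
finger_force: 0.0
```

View pics/s5.png

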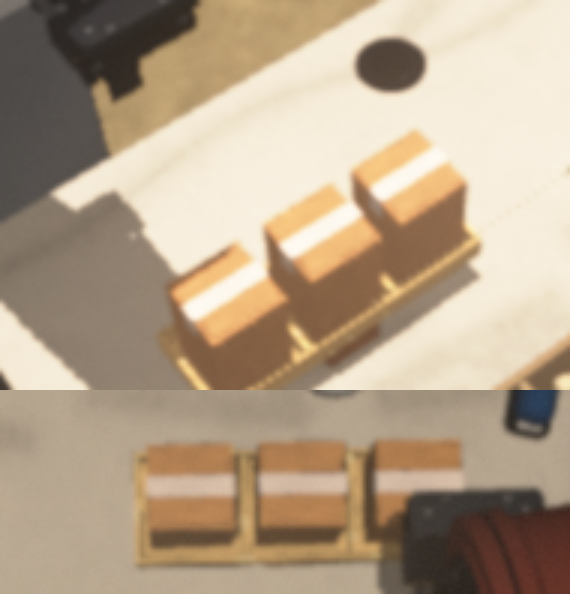

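All three cartons stand upright and level, one in each bay, and the gripper is clear of the tray.

```bash
python3 -c "
from bench import job_done; print(job_done())"
```

```text
the job is handed in; nothing more can be done
None
```

The tray is loaded and the job handed in at about 25 s: the heavy carton (about 4.6 N) went in the middle bay first, then a light one at each end, all upright; the tray stayed put and level in the pictures, though I pressed the end bays with about 3–5 N for a moment, and I did not check the stapler, candle and tin in a final picture.

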